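Lock a wet canvas in the clamping board with its thumb wedge

TASK

Fix the small canvas in the wooden clamping board: push the thumb wedge along its ramp, towards the left end of the board, until it jams tight and the sliding bar holds the canvas firmly against the stop rail. Then let go. The paint is fresh, so do not touch the canvas.

Things in the scene. Friction and masses are not known exactly. Their poses are not given: they have to be found in the camera images.
- clamp_board: Plywood board 312x335x12 mm, fixed on the table. Origin on the table near its front edge; x across the board, away from the robot, y to its left, z up. On it, front to back: slanted fence under a brass strip (its far side, the ramp, runs along (0.218, 0.976) in board x, y); wedge; bar; canvas; cork-faced stop rail (x = 0.260). All but the wedge's tab is lower than 41 mm above the table.
- wedge (a joint): Travel (m) of the light wooden wedge along (0.218, 0.976) in board x, y; starts at 0 to 0.02 near the right end. Captive: it only slides (1 N friction) and stays where left. It moves the bar 0.22 mm per mm. At about 0.064 all slack is gone; then the cork (4 N/mm, 3 mm at most) is squeezed and it jams at 0.07 to 0.078. About 14 N of push along the ramp (6 at least) locks it by friction.
- wedge_tab (a point): Centre of the thumb tab, a light wooden upright block in the middle of the wedge: 16 mm along board x, 20 mm along board y, from 34 to 74 mm above the table (this point: 58 mm). Its sides stay parallel to the board's axes, with room for a finger on every side: grasp it across either pair, or push its right (-y) side.
- bar: Dark wooden bar, 24 mm along board x, 214 mm along y, 22 mm high, between wedge and canvas, its ends held in two guides with brass lips; it can only slide along board x, a few mm. Origin at the centre of its underside. It need not be touched.
- canvas_mid (a point): Centre (half-way up) of the small blue-painted canvas, 150 mm along board x, 196 mm along y, 22 mm thick, lying loose between bar and stop rail with a few mm of play. Against the rail's cork this point is at board x = 0.185. Not to be touched.
Mind the look-alikes: they are no part of the job. Of the things that look like the part that bears canvas_mid, the larger one is meant.

How it is judged (in metres and radians):
At the end, for the whole second after the job is handed in: The wedge has travelled to 58 mm or more and is jammed: the bar by itself presses on the canvas with more than 2 N, and the canvas lies against the cork of the stop rail (within 2 mm), at rest (value of joint wedge above 0.058 m and contact force between bar and canvas above 2 N and x of canvas_mid in the frame of clamp_board above 0.183 m and linear speed of canvas below 0.01 m/s); the robot touches nothing.
It fails at once if the robot touches the canvas (more than 1 N) (contact force between any of the fingers, the arm and canvas above 1 N).
It also fails if it takes over 35 s, if anything falls off the work surface, if the arm or the gripper's body presses on something with over 40 N, if the wrist force passes 120 N, or if a joint passes its speed limit or range.

ROBOT

A 7-joint arm with a two-finger parallel gripper is mounted at the origin on a cart in front of the work surface, level with it; the furniture and walls round the work are solid. World frame = base frame: x ahead of the robot, y to its left, z up, the work surface at z = 0. Lengths are in mm, angles in rad, forces in N, time in s.
With the tool pointing down it reaches from about 400 to 900 mm from the base axis. Payload 5.5 kg.
Tool frame: the origin (TCP) lies at the very end of the fingers, on their centre line; the grasp point (between the pads) lies bot.grasp_offset behind it (bot.grasp_offset is the distance from the TCP to the grasp point, in mm); z points along the fingers, y is the line along which they close (so a half turn about z gives the same grasp; the last joint's range is limited). The gripper opens to 92 mm and grips with 3 to 60 N. Pads are 19 mm wide; open, the fingers measure 130 mm over their backs; the gripper's body (75 mm by 190 mm) begins 47 mm behind the grasp point.
Start: joints at [-0.866, 0.501, -0.427, 1.55, 0.221, 1.138, -0.21], TCP at [277.883, 587.606, 226.729] pointing down, gripper open.
Joint ranges: [-2.88, 2.88], [-0.31, 2.03], [-1.54, 1.56], [0.2, 2.42], [-1.41, 4.55], [0.19, 2.02], [-2.57, 2.57]. Speed limits (rad/s): [2.57, 2.57, 3.14, 3.14, 3.14, 3.14, 3.14].

INTERFACE

Orientations are given as a unit quaternion [w, x, y, z].
In Python, from station import bot, eyes, job, models gives the robot as it stands. The module is installed in compiled form; this text tells all that it offers.
- The arm moves only by the shell command python3 -m pendant 'ROWS' [FORCE]. ROWS is JSON, a list of rows, each an object of numbers: "ax", "ay", "az": the turn, a rotation vector about the world's x, y, z in units of 6 degrees (1.0 is 6 degrees); "tx", "ty", "tz": the shift along the world's x, y, z in units of 50 mm (1.0 is 50 mm); "hand": the opening, from 0 (shut) to 1 (fully open). A call has 1 to 12 rows; each row shifts and turns the commanded pose from where the row before left it; what a row does not reach is not made up. A row lasts 1/10 s, in which the tool goes at most 50 mm and 8.59 degrees, less where a joint would pass 70% of its speed; a pose out of reach is approached as far as the arm can. A call is refused whole if a number of a shift passes 1 or a number of a turn 1, either way. A call with a gripper value outside its range is refused whole. The fingers move at their own pace and stop on an object; FORCE is the grip in N (left out, the last holds). Time passes only in rows, so rows that do not move let the fingers close. It gives the time, the measured TCP pose, the force, the opening and the grip force at its end, in the units of the state.
- bot.get_state(): the state, without advancing time (a new reading comes with each control period).
- eyes.grab_frame(name): name is "side" or "top"; returns a dict with "img" (480x640x3 uint8, red, green, blue), "intrinsics" (3x3 intrinsics, pixels), "rvec" (rotation vector, rad) and "tvec" (3), from world to camera coordinates, as OpenCV has them. Camera axes: x right, y down, z forward; pixel columns grow to the right and rows downward; lengths in mm; the calibration is good to about 2 mm. A picture is of the moment at which its call begins. There is no depth.
- job.job_done(): hands the job in; it is judged then, once.
Trained networks look in a picture, given as the dict that the camera call returned (one of the last four; its "shot" number tells which), for a name from the list of things; names that differ only in an ending like _2 or _b are one class to them, and where a whole thing is asked for, a point or a joint stands for the part that bears it (a point fixed in the world has none). Each returns a list of dicts, best first, with "score" (0 to 1); they miss things now and then, are a little off and sometimes report something else, mostly with a low value. They report only what shows in the picture. A call takes as long as a camera call. They do not tell look-alikes from the thing itself.
- models.regions_of(picture, name): "mask" (480x640 bool, what is visible of it) and "extent" ([left, top, right, bottom] in pixels, round what is visible of it).
The state is a dict: "t": time; "joint_positions": joint angles; "qd": joint speeds; "effort": joint torques, N m; "tool_pos": TCP position; "ee_rot": TCP orientation; "contact_force": force on the tool from outside, world axes, zero at the start; "ft_torque": the same for the moment, N m; "grip_width": finger opening in mm; "finger_force": force on a finger pad.
Only numpy, scipy, OpenCV 4.12 (cv2) and the standard library are available. Lean on these libraries where they do the work, as an engineer would, in place of code of your own. Each camera call takes 0.05 s, during which the arm holds its last target. There are 200 camera calls.

## Working session

There is one attempt and no reset: what is moved stays moved. The work goes in short steps, Python scripts to look and compute and a shell command to move; the robot and the scene stay as the last step left them, time stands still between calls to the robot, and variables do not carry over. Pictures are saved under pics/ and viewed, at most 10 in all, crops included, and the job is handed in when it is done.

```bash
mkdir -p pics
cat > h.py <<'E'
import numpy as np,cv2
from station import bot,eyes,job,models
def ray(f,u,v,z):
    R=cv2.Rodrigues(np.array(f["rvec"],float))[0];t=np.array(f["tvec"],float).ravel()
    d=R.T@np.linalg.inv(f["intrinsics"])@np.array([u,v,1.]);c=-R.T@t
    return c+d*(z-c[2])/d[2]
def find(f,n,k=3):
    o=[]
    for r in models.regions_of(f,n)[:k]:
        v,u=np.nonzero(r["mask"]);o.append((round(r["score"],2),[int(x) for x in r["extent"]],round(u.mean(),1),round(v.mean(),1),len(u)))
    return o
E
python3 - <<'E'
from h import *
s=bot.get_state();print(s["tool_pos"],s["ee_rot"],bot.grasp_offset,s["t"])
for c in("top","side"):
    f=eyes.grab_frame(c);cv2.imwrite(f"pics/{c}0.png",f["img"][:,:,::-1])
    for n in("clamp_board","wedge","bar","canvas_mid"):print(c,n,find(f,n))
    R=cv2.Rodrigues(np.array(f["rvec"],float))[0];print(-R.T@np.array(f["tvec"]).ravel())
E
```

```text
[277.65236802 586.95461779 225.69521669] [-2.40877164e-04  2.19075495e-01  9.75707446e-01 -9.21491816e-04] 18.8 0.0
top clamp_board [(0.6, [161, 215, 378, 425], np.float64(258.0), np.float64(332.6), 21695)]
top wedge []
top bar [(0.65, [225, 320, 347, 360], np.float64(288.1), np.float64(338.0), 1589), (0.52, [161, 214, 378, 427], np.float64(259.0), np.float64(332.7), 20926)]
top canvas_mid [(0.96, [349, 113, 438, 194], np.float64(393.1), np.float64(151.9), 4135), (0.87, [217, 234, 345, 337], np.float64(281.7), np.float64(285.2), 9629)]
[546.21433798 181.33997924 904.94228726]
side clamp_board [(0.97, [283, 232, 488, 390], np.float64(384.6), np.float64(329.6), 16095)]
side wedge [(0.64, [394, 245, 414, 289], np.float64(406.2), np.float64(265.2), 550), (0.64, [379, 244, 412, 320], np.float64(395.5), np.float64(282.6), 1083)]
side bar [(0.9, [381, 243, 412, 319], np.float64(395.4), np.float64(282.5), 1194)]
side canvas_mid [(0.95, [300, 244, 394, 330], np.float64(346.8), np.float64(286.9), 6745), (0.73, [206, 190, 283, 238], np.float64(245.6), np.float64(213.3), 1995)]
[579.13347825 902.20357587 662.45998222]
```

View pics/top0.png

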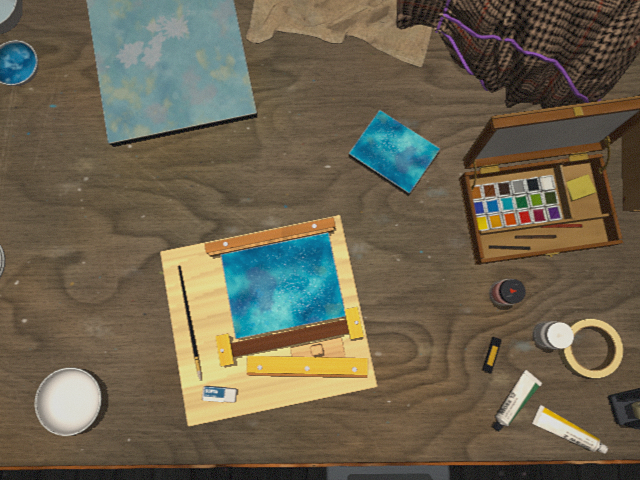

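View pics/side0.png

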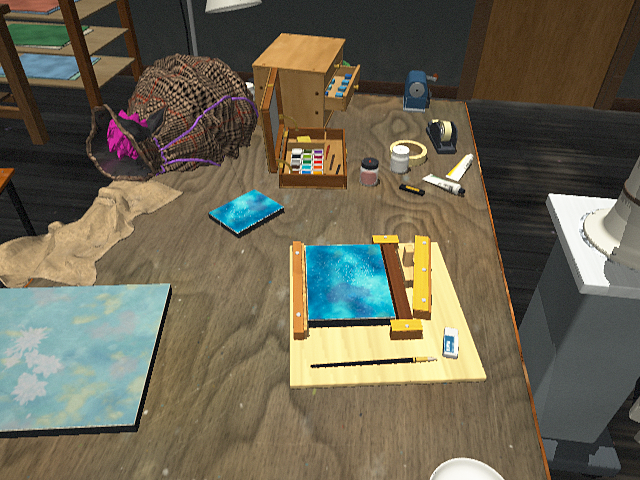

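The top view shows the board with corners at (161,252), (340,215), (377,386) and (188,425), and the tab at about (317,350). The side view has the tab at about (407,256). The loose small canvas at (393,152) is the look-alike.

Run:
```python
from h import *
f=eyes.grab_frame("top");g=eyes.grab_frame("side")
a=cv2.resize(f["img"][320:390,260:360],(800,560)[:2] and (400,280),interpolation=cv2.INTER_CUBIC)
b=cv2.resize(g["img"][230:300,370:470],(400,280),interpolation=cv2.INTER_CUBIC)
cv2.imwrite("pics/crop.png",np.hstack([a,b])[:,:,::-1])
P=[ray(f,u,v,12)[:2] for u,v in((161,252),(340,215),(377,386),(188,425))]
print(np.round(P,0));e=[P[i]-P[(i+1)%4] for i in range(4)]
print([(round(np.linalg.norm(x)),round(np.degrees(np.arctan2(x[1],x[0])),1)) for x in e])
print(ray(f,317,350,74),ray(g,407,245,74),ray(g,407,256,58))
```

```text
[[676. 473.]
 [738. 147.]
 [436.  90.]
 [375. 416.]]
[(331, np.float64(100.9)), (308, np.float64(10.7)), (332, np.float64(-79.4)), (306, np.float64(-169.3))]
[501.42575525 192.05218361  74.        ] [505.6057556  185.77201786  74.        ] [503.58191984 198.85341551  58.        ]
```

View pics/crop.png

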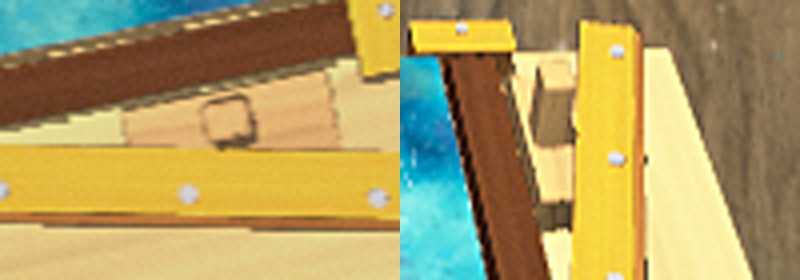

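The crop puts the tab top centre at (317,349.5) in the top view and (409,245.5) in the side view. That makes the tab about (502.5,190) in world, with board yaw about 10.8°, so the ramp runs almost along world +y. I'll push with shut fingers from the right side, with the tool y axis along board y.

```bash
python3 -m pendant '[{"tx":0.38,"ty":-0.75,"az":0.5,"hand":0},{"tx":0.38,"ty":-0.75,"az":0.5,"hand":0},{"tx":0.38,"ty":-0.75,"az":0.5,"hand":0},{"tx":0.38,"ty":-0.75,"az":0.5,"hand":0},{"tx":0.38,"ty":-0.75,"az":0.5,"hand":0},{"tx":0.38,"ty":-0.75,"az":0.5,"hand":0},{"tx":0.38,"ty":-0.75,"az":0.5,"hand":0},{"tx":0.38,"ty":-0.75,"az":0.5,"hand":0},{"tx":0.38,"ty":-0.75,"az":0.5,"hand":0},{"tx":0.38,"ty":-0.75,"az":0.5,"hand":0},{"tx":0.38,"ty":-0.75,"az":0.5,"hand":0},{"tx":0.38,"ty":-0.75,"az":0.5,"hand":0}]' 20
```

```text
validation failed for argument at $[0]...
```

```bash
python3 -m pendant '[{"ax":0,"ay":0,"az":0.5,"tx":0.38,"ty":-0.75,"tz":0,"hand":0}]' 20
```

```text
t: 0.7
tool_pos: [291.8, 554.7, 227.0]
ee_rot: [-0.002, 0.189, 0.982, 0.002]
contact_force: [-1.2, -0.2, 0.3]
grip_width: 87.6
finger_force: 0.0
```

```bash
python3 -m pendant '[{"ax":0,"ay":0,"az":0.5,"tx":0.38,"ty":-0.75,"tz":0,"hand":0},{"ax":0,"ay":0,"az":0.5,"tx":0.38,"ty":-0.75,"tz":0,"hand":0},{"ax":0,"ay":0,"az":0.5,"tx":0.38,"ty":-0.75,"tz":0,"hand":0},{"ax":0,"ay":0,"az":0.5,"tx":0.38,"ty":-0.75,"tz":0,"hand":0},{"ax":0,"ay":0,"az":0.5,"tx":0.38,"ty":-0.75,"tz":0,"hand":0},{"ax":0,"ay":0,"az":0.5,"tx":0.38,"ty":-0.75,"tz":0,"hand":0},{"ax":0,"ay":0,"az":0.5,"tx":0.38,"ty":-0.75,"tz":0,"hand":0},{"ax":0,"ay":0,"az":0.5,"tx":0.38,"ty":-0.75,"tz":0,"hand":0},{"ax":0,"ay":0,"az":0.5,"tx":0.38,"ty":-0.75,"tz":0,"hand":0},{"ax":0,"ay":0,"az":0.5,"tx":0.38,"ty":-0.75,"tz":0,"hand":0},{"ax":0,"ay":0,"az":0.5,"tx":0.38,"ty":-0.75,"tz":0,"hand":0},{"ax":0,"ay":0,"az":0,"tx":0,"ty":0,"tz":0,"hand":0}]' 20
```

```text
t: 1.9
tool_pos: [508.8, 130.3, 226.7]
ee_rot: [0.001, -0.089, 0.996, -0.002]
contact_force: [0.8, 0.2, 0.6]
grip_width: 0.7
finger_force: 0.0
```

```bash
python3 -m pendant '[{"ax":0,"ay":0,"az":0,"tx":0,"ty":0,"tz":-0.7,"hand":0},{"ax":0,"ay":0,"az":0,"tx":0,"ty":0,"tz":-0.7,"hand":0},{"ax":0,"ay":0,"az":0,"tx":0,"ty":0,"tz":-0.7,"hand":0},{"ax":0,"ay":0,"az":0,"tx":0,"ty":0,"tz":-0.7,"hand":0},{"ax":0,"ay":0,"az":0,"tx":0,"ty":0,"tz":-0.4,"hand":0},{"ax":0,"ay":0,"az":0,"tx":0,"ty":0,"tz":-0.35,"hand":0},{"ax":0,"ay":0,"az":0,"tx":0,"ty":0,"tz":0,"hand":0}]'
python3 - <<'E'
from h import *
f=eyes.grab_frame("top");g=eyes.grab_frame("side")
a=cv2.resize(f["img"][310:400,250:370],(400,300),interpolation=cv2.INTER_CUBIC)
b=cv2.resize(g["img"][220:310,350:470],(400,300),interpolation=cv2.INTER_CUBIC)
cv2.imwrite("pics/c2.png",np.hstack([a,b])[:,:,::-1])
E
```

```text
t: 2.6
tool_pos: [503.8, 137.6, 47.1]
ee_rot: [-0.002, -0.093, 0.996, -0.0]
contact_force: [0.1, -0.7, 0.8]
grip_width: 0.3
finger_force: 0.0
```

View pics/c2.png

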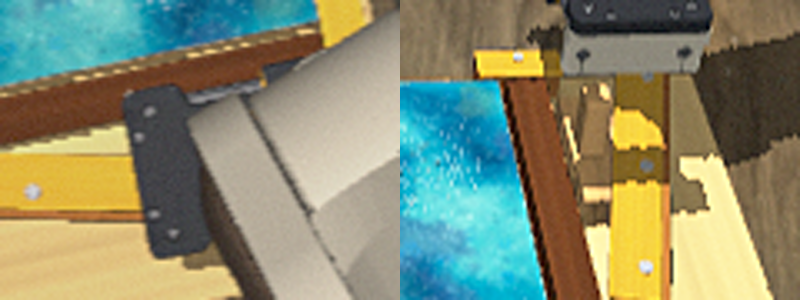

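The body clears everything and the fingers stand right of the tab. In the side crop the tab, at about (595,120), is in front of the gripper. I'll push gently and watch the force.

```bash
python3 -m pendant '[{"ax":0,"ay":0,"az":0,"tx":0.06,"ty":0.2,"tz":0,"hand":0},{"ax":0,"ay":0,"az":0,"tx":0.02,"ty":0.2,"tz":0,"hand":0},{"ax":0,"ay":0,"az":0,"tx":0.02,"ty":0.2,"tz":0,"hand":0},{"ax":0,"ay":0,"az":0,"tx":0.01,"ty":0.2,"tz":0,"hand":0},{"ax":0,"ay":0,"az":0,"tx":0.01,"ty":0.2,"tz":0,"hand":0},{"ax":0,"ay":0,"az":0,"tx":0,"ty":0,"tz":0,"hand":0}]'
python3 - <<'E'
from h import *
f=eyes.grab_frame("top");g=eyes.grab_frame("side")
a=cv2.resize(f["img"][310:400,250:370],(400,300),interpolation=cv2.INTER_CUBIC)
b=cv2.resize(g["img"][220:310,350:470],(400,300),interpolation=cv2.INTER_CUBIC)
cv2.imwrite("pics/c3.png",np.hstack([a,b])[:,:,::-1])
E
```

```text
t: 3.3
tool_pos: [512.0, 190.1, 49.5]
ee_rot: [0.0, -0.094, 0.996, 0.001]
contact_force: [-0.3, 0.5, 0.0]
grip_width: 0.6
finger_force: 0.0
```

View pics/c3.png

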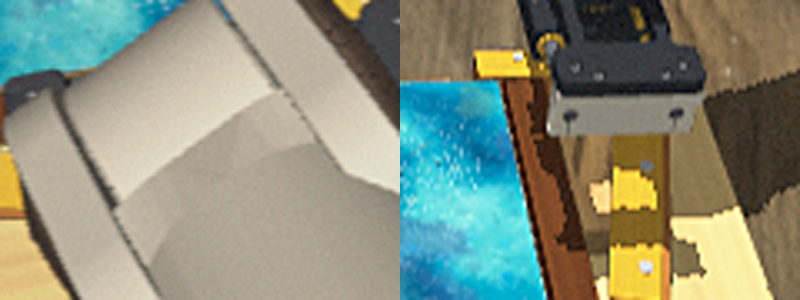

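The wedge front end in the side crop went from about y=215 to y=250, so the wedge is moving. I'll carry on.

```bash
python3 -m pendant '[{"ax":0,"ay":0,"az":0,"tx":0,"ty":0.2,"tz":0,"hand":0},{"ax":0,"ay":0,"az":0,"tx":0.01,"ty":0.2,"tz":0,"hand":0},{"ax":0,"ay":0,"az":0,"tx":0,"ty":0.2,"tz":0,"hand":0},{"ax":0,"ay":0,"az":0,"tx":0,"ty":0,"tz":0,"hand":0}]'
python3 -m pendant '[{"ax":0,"ay":0,"az":0,"tx":0,"ty":0.1,"tz":0,"hand":0},{"ax":0,"ay":0,"az":0,"tx":0,"ty":0,"tz":0,"hand":0}]'
python3 -m pendant '[{"ax":0,"ay":0,"az":0,"tx":0,"ty":0.1,"tz":0,"hand":0},{"ax":0,"ay":0,"az":0,"tx":0,"ty":0,"tz":0,"hand":0}]'
```

```text
t: 3.8
tool_pos: [512.3, 219.7, 49.2]
ee_rot: [0.0, -0.094, 0.996, 0.001]
contact_force: [-0.6, -0.4, -0.4]
grip_width: 0.3
finger_force: 0.0
t: 4.0
tool_pos: [512.3, 222.5, 49.2]
ee_rot: [-0.0, -0.093, 0.996, -0.0]
contact_force: [0.2, -2.4, 0.3]
grip_width: 0.4
finger_force: 0.9
t: 4.2
tool_pos: [512.4, 226.2, 49.2]
ee_rot: [-0.0, -0.093, 0.996, -0.001]
contact_force: [-0.6, -4.9, 1.8]
grip_width: 0.6
finger_force: 2.4
```

Force is rising, so the cork is being squeezed.

```bash
python3 -m pendant '[{"ax":0,"ay":0,"az":0,"tx":0,"ty":0.1,"tz":0,"hand":0},{"ax":0,"ay":0,"az":0,"tx":0,"ty":0,"tz":0,"hand":0}]'
python3 -m pendant '[{"ax":0,"ay":0,"az":0,"tx":0,"ty":0.1,"tz":0,"hand":0},{"ax":0,"ay":0,"az":0,"tx":0,"ty":0,"tz":0,"hand":0}]'
```

```text
t: 4.4
tool_pos: [512.5, 229.9, 49.2]
ee_rot: [-0.001, -0.092, 0.996, -0.002]
contact_force: [0.4, -7.6, 4.3]
grip_width: -0.0
finger_force: 3.8
t: 4.6
tool_pos: [512.4, 232.9, 49.1]
ee_rot: [-0.001, -0.092, 0.996, -0.003]
contact_force: [-0.9, -11.7, 6.0]
grip_width: 0.2
finger_force: 5.8
```

```bash
python3 -m pendant '[{"ax":0,"ay":0,"az":0,"tx":0,"ty":0.1,"tz":0,"hand":0},{"ax":0,"ay":0,"az":0,"tx":0,"ty":0,"tz":0,"hand":0}]'
python3 -m pendant '[{"ax":0,"ay":0,"az":0,"tx":0,"ty":0.1,"tz":0,"hand":0},{"ax":0,"ay":0,"az":0,"tx":0,"ty":0,"tz":0,"hand":0},{"ax":0,"ay":0,"az":0,"tx":0,"ty":0,"tz":0,"hand":0}]'
```

```text
t: 4.8
tool_pos: [512.3, 233.4, 49.1]
ee_rot: [-0.002, -0.09, 0.996, -0.006]
contact_force: [-2.8, -19.3, 12.8]
grip_width: 0.7
finger_force: 10.3
t: 5.1
tool_pos: [512.2, 234.1, 49.1]
ee_rot: [-0.003, -0.089, 0.996, -0.008]
contact_force: [-4.3, -29.2, 20.3]
grip_width: 0.6
finger_force: 14.5
```

Jammed at about 29 N. Now I'll back off along −y, then go up, and check.

```bash
python3 -m pendant '[{"ax":0,"ay":0,"az":0,"tx":0,"ty":-0.3,"tz":0,"hand":0},{"ax":0,"ay":0,"az":0,"tx":0,"ty":-0.5,"tz":0,"hand":0},{"ax":0,"ay":0,"az":0,"tx":0,"ty":-0.4,"tz":0,"hand":0},{"ax":0,"ay":0,"az":0,"tx":0,"ty":0,"tz":0.8,"hand":0},{"ax":0,"ay":0,"az":0,"tx":0,"ty":0,"tz":0.9,"hand":0},{"ax":0,"ay":0,"az":0,"tx":0,"ty":0,"tz":0.9,"hand":0},{"ax":0,"ay":0,"az":0,"tx":0,"ty":-0.8,"tz":0.4,"hand":0},{"ax":0,"ay":0,"az":0,"tx":0,"ty":-0.8,"tz":0,"hand":0},{"ax":0,"ay":0,"az":0,"tx":0,"ty":-0.8,"tz":0,"hand":0},{"ax":0,"ay":0,"az":0,"tx":0,"ty":0,"tz":0,"hand":0}]'
python3 - <<'E'
from h import *
f=eyes.grab_frame("top");g=eyes.grab_frame("side")
a=cv2.resize(f["img"][210:390,160:400],(400,300),interpolation=cv2.INTER_CUBIC)
b=cv2.resize(g["img"][230:350,280:440],(400,300),interpolation=cv2.INTER_CUBIC)
cv2.imwrite("pics/c4.png",np.hstack([a,b])[:,:,::-1])
E
```

```text
t: 6.1
tool_pos: [512.8, 61.4, 199.5]
ee_rot: [0.0, -0.089, 0.996, -0.001]
contact_force: [0.6, -0.2, -0.6]
grip_width: 0.1
finger_force: 0.0
```

View pics/c4.png

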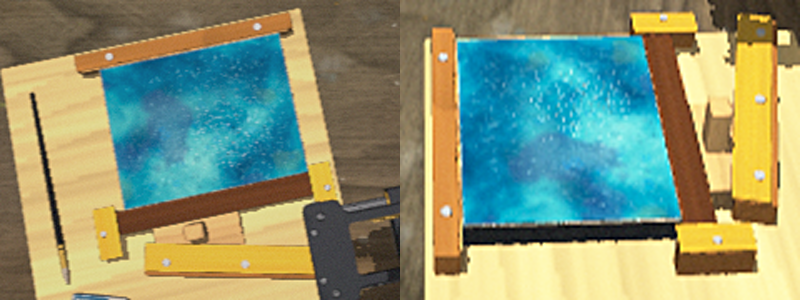

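The tab is now at about (277,349) in the top view, roughly 68 mm further along. There are no gaps between rail, canvas and bar, and the robot is clear.

```bash
python3 -c "
from station import job
print(job.job_done())"
```

```text
the job is handed in; nothing more can be done
None
```

The wedge moved about 68 mm and jammed at about 29 N of push. The canvas sits tight against the stop rail in both views, the robot is clear of the board, and the job is handed in; no verdict came back.

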